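# Load the second craft caddy in reverse order

## Robot

A 7-joint arm with a two-finger parallel gripper is mounted at the origin on the work surface. World frame = base frame: x ahead of the robot, y to its left, z up, the work surface at z = 0. Lengths are in m, angles in rad, forces in N, time in s.
With the tool pointing down it reaches from about 0.35 to 0.9 m from the base axis. Payload 8.1 kg.
Tool frame: the origin (TCP) lies between the finger pads; the fingertips stand 22 mm ahead of it and the grasp point (between the pads) lies 3 mm ahead of it (arm.tip_reach is the distance from the TCP to the fingertips, in m); z points along the fingers, y is the line along which they close (so a half turn about z gives the same grasp; the last joint's range is limited). The gripper opens to 92 mm and grips with 3 to 60 N. Pads are 19 mm wide; open, the fingers measure 130 mm over their backs; the gripper's body (75 mm by 190 mm) begins 47 mm behind the grasp point.
Start: joints at [1.129, 0.434, 0.025, 1.573, -0.012, 1.134, -0.075], TCP at [0.208, -0.589, 0.249] pointing down, gripper open.
Joint ranges: [-2.62, 2.62], [-0.44, 2.09], [-1.27, 1.32], [0.08, 2.57], [-1.32, 4.46], [0.12, 2], [-2.74, 2.74]. Speed limits (rad/s): [2.22, 2.22, 3.01, 3.01, 3.14, 3.14, 3.14].

## Interface

Orientations are given as a rotation vector (axis times angle).
In Python, from cell import telemetry, vision, job, arm gives the robot as it stands. The module is installed in compiled form; this text tells all that it offers.
- The arm moves only by the shell command python3 -m creep 'ROWS' [FORCE]. ROWS is text: rows parted by semicolons, each of 7 numbers parted by spaces: the finger opening in cm, from 0 to 9.18, then the shift along the tool's x, y, z in cm, then the turn, a rotation vector about the tool's x, y, z in degrees. A call has 1 to 5 rows; each row is the pose to reach, as a shift and turn from the pose commanded when the call began, along the tool's axes at that moment; what a row does not reach only later rows make up. A row lasts 1/8 s, in which the tool goes at most 62.5 mm and 10.7 degrees, less where a joint would pass 70% of its speed; a pose out of reach is approached as far as the arm can. A call with a gripper value outside its range is refused whole. The fingers move at their own pace and stop on an object; FORCE is the grip in N (left out, the last holds). Time passes only in rows, so rows that repeat a pose let the fingers close. It gives the time, the measured TCP pose, the force, the opening and the grip force at its end, in the units of the state.
- telemetry.observe(): the state, without advancing time (a new reading comes with each control period).
- vision.get_image(name): name is "scene" or "top"; returns the picture (384x512x3 uint8, red, green, blue); there is no depth.
- vision.camera_info(name): a dict with "fov_y" (degrees; the focal length in pixels is half the picture's height over the tangent of half this angle, whatever the lens; pixels are square), "cx", "cy" (the principal point, pixels), "extrinsics" (4x4, takes a point from camera to world coordinates). Camera axes: x right, y down, z forward; pixel columns grow to the right and rows downward; lengths in m; the calibration is good to about 2 mm. A picture is of the moment at which its call begins. camera_info takes no time and is no camera call.
- job.sign_off(): hands the job in; it is judged then, once.
The state is a dict: "clock": time; "joints": joint angles; "dq": joint speeds; "joint_efforts": joint torques, N m; "position": TCP position; "ee_rot": TCP orientation; "force": force on the tool from outside, world axes, zero at the start; "ft_torque": the same for the moment, N m; "width": opening from 0.0 (shut) to 1.0 (fully open); "gripper_force": force on a finger pad.
Only numpy, scipy, OpenCV 4.12 (cv2) and the standard library are available. Lean on these libraries where they do the work, as an engineer would, in place of code of your own. Each camera call takes 0.05 s, during which the arm holds its last target. There are 200 camera calls.

## Task

Set up the empty craft caddy for the helper across the table: move the four supplies from the full caddy into it in reverse order, so that whatever stood next to the loop handle in the full caddy ends up farthest from the loop handle in the other one, and so on down the row. Each goes upright on the floor of its own bay, set down gently and never dropped; leave the coaster, the foam block and the water bottle where they are.

Things in the scene. Friction and masses are not known exactly. Their poses are not given: they have to be found in the camera images.
- full_caddy: Holds the four supplies at the start. Fixed bamboo tray, 292 x 72 mm, 4 bays in a row, steel loop handle at one end only. Origin: underside, mid-row. x along the row, away from the handle. Bay centres x = -96 (by the handle), -32, 32, 96, y = 0; 60 x 60 mm inside, floor at z = 12, rim and ridges to z = 20. Tray x -158 to 134; loop at x = -146, top z = 54 mm.
- empty_caddy: Empty at the start, bare bays, other side (y). Fixed bamboo tray, 292 x 72 mm, 4 bays in a row, steel loop handle at one end only. Origin: underside, mid-row. x along the row, away from the handle. Bay centres x = -96 (by the handle), -32, 32, 96, y = 0; 60 x 60 mm inside, floor at z = 12, rim and ridges to z = 20. Tray x -158 to 134; loop at x = -146, top z = 54 mm.
- glue: White plastic glue bottle with a pointed nozzle: round body 36 mm diameter and 58 mm high, then shoulder and nozzle to 90 mm in all. About 0.12 kg. Loose. Starts upright in some bay of the full caddy on its own cork pad, up to 3 mm off the pad's centre. Origin: centre of its underside, z up its axis. 
- jar: Round ceramic jar with a steel screw lid: 44 mm diameter, 50 mm high. About 0.18 kg. Loose. Starts upright in some bay of the full caddy on its own cork pad, up to 3 mm off the pad's centre. Origin: centre of its underside, z up its axis. 
- tin: Square bare-metal tin: 40 x 40 mm, 58 mm high, flat top. About 0.15 kg. Its sides lie along x and y, turned from the caddy's axes by up to 0.15 rad. Loose. Starts upright in some bay of the full caddy on its own cork pad, up to 3 mm off the pad's centre. Origin: centre of its underside, z up its axis. 
- hexbox: Six-sided wooden bead box: 40 mm across the flats, 46 mm across the corners, 64 mm high, with a 12 mm ball knob on top to 75 mm in all. About 0.12 kg. One pair of flats faces +y and -y, turned from the caddy's axes by up to 0.15 rad. Loose. Starts upright in some bay of the full caddy on its own cork pad, up to 3 mm off the pad's centre. Origin: centre of its underside, z up its axis. 
- pad_glue: Flat round cork pad, 52 mm diameter, 2 mm thick, glued to the floor of the full caddy at the centre of one bay; it stays there and so marks where the glue bottle started. Its rim shows around the thing on it. Origin: centre of its underside, 12 mm above the table.
- pad_jar: Flat round cork pad, 52 mm diameter, 2 mm thick, glued to the floor of the full caddy at the centre of one bay; it stays there and so marks where the jar started. Its rim shows around the thing on it. Origin: centre of its underside, 12 mm above the table.
- pad_tin: Flat round cork pad, 52 mm diameter, 2 mm thick, glued to the floor of the full caddy at the centre of one bay; it stays there and so marks where the square tin started. Its rim shows around the thing on it. Origin: centre of its underside, 12 mm above the table.
- pad_hexbox: Flat round cork pad, 52 mm diameter, 2 mm thick, glued to the floor of the full caddy at the centre of one bay; it stays there and so marks where the six-sided box started. Its rim shows around the thing on it. Origin: centre of its underside, 12 mm above the table.
- coaster: Bystander: loose round wooden coaster lying between the caddies, 96 mm diameter, 10 mm high. Origin: centre of its underside.
- foam_block: Bystander: loose white foam block, 60 x 100 x 30 mm high, lying beyond the caddies. Origin: centre of its underside.
- water_bottle: Bystander: loose upright water bottle, 64 mm diameter, 190 mm high, to the right of the caddies. Origin: centre of its underside.

How it is judged:
By the outcome, as a careful person would: the job done as asked, in the order asked, and still so for the second after the job is handed in, with the robot touching nothing.
It also fails if it takes over 122 s, if anything falls off the work surface, if the arm or the gripper's body presses on something with over 40 N, if the wrist force passes 120 N, or if a joint passes its speed limit or range.

## Working session

There is one attempt and no reset: what is moved stays moved. The work goes in short steps, Python scripts to look and compute and a shell command to move; the robot and the scene stay as the last step left them, time stands still between calls to the robot, and variables do not carry over. Pictures are saved under pics/ and viewed, at most 14 in all, crops included, and the job is handed in when it is done.

```bash
mkdir -p pics; python3 - <<'E'
from cell import telemetry, vision, job, arm
import cv2
print(telemetry.observe())
for n in("scene","top"):
    print(n,vision.camera_info(n)); cv2.imwrite(f"pics/{n}0.png",vision.get_image(n)[:,:,::-1])
E
```

```text
{'clock': 0.0, 'joints': array([ 1.12940219,  0.43524177,  0.02498608,  1.57409506, -0.01159457,
        1.13399138, -0.07509085]), 'dq': array([ 0.00020592,  0.00062721,  0.00011166, -0.00170641,  0.00093762,
        0.00029519, -0.00040242]), 'joint_efforts': array([-2.34908359e-03, -6.67858958e+01,  9.83518995e-01, -3.14460218e+01,
       -6.07514195e-02,  4.28483728e-02,  1.38364267e-04]), 'position': array([ 0.20750123, -0.58904589,  0.24793422]), 'ee_rot': array([-3.09513200e+00, -5.29267735e-01,  6.58937867e-04]), 'force': array([ 0.08305529, -0.3357388 ,  0.60292902]), 'ft_torque': array([ 0.03127095,  0.01073253, -0.01330904]), 'gripper_force': 0.0, 'width': 1.0010477677549894}
scene {'fov_y': 53.10032772431986, 'cx': 258.173605409962, 'cy': 188.05939210574928, 'extrinsics': array([[-0.71782279,  0.39856082, -0.57085876,  1.16534431],
       [ 0.69607564,  0.42786696, -0.57654884,  0.45284014],
       [ 0.01446182, -0.81122077, -0.58456114,  0.62528356],
       [ 0.        ,  0.        ,  0.        ,  1.        ]])}
top {'fov_y': 48.03386979989712, 'cx': 257.37924848311593, 'cy': 192.44913615316267, 'extrinsics': array([[ 0.01330298, -0.99844234,  0.05418424,  0.52047968],
       [-0.99944517, -0.01162243,  0.03121344, -0.15045499],
       [-0.03053507, -0.05456941, -0.99804298,  1.08560295],
       [ 0.        ,  0.        ,  0.        ,  1.        ]])}
```

View pics/scene0.png

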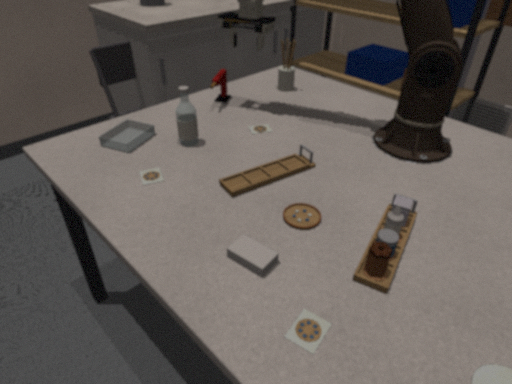

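View pics/top0.png

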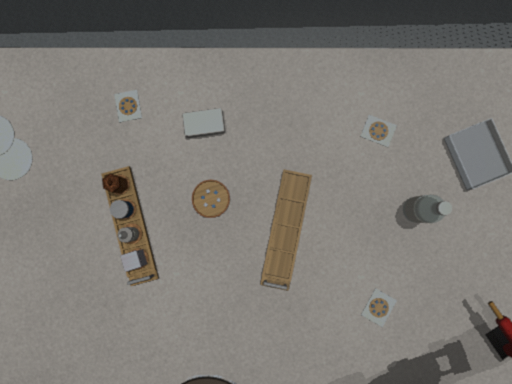

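The scene view shows the full caddy at right (330-415, 195-290) and the empty one at (220-315, 150-195). In the top view the full caddy runs from its handle (145,278) up to (117,170), with square tin (134,261), glue (128,235), jar (121,209) and hexbox (115,182). The empty caddy's handle is at (275,285) and its far end at (297,172). I'll enlarge both.

```bash
python3 - <<'E'
import cv2,numpy as np
t=cv2.imread("pics/top0.png");s=cv2.imread("pics/scene0.png")
def c(i,x0,y0,w,h,f):
    return cv2.resize(np.clip(i[y0:y0+h,x0:x0+w]*1.5,0,255).astype('uint8'),None,fx=f,fy=f,interpolation=cv2.INTER_CUBIC)
# A: top full caddy 95..165 x 163..288 ; top empty 255..320 x165..290
a=c(t,95,163,80,125,4.8);b=c(t,250,168,70,125,4.8)
cv2.imwrite("pics/c1.png",np.hstack([a,b]))
a=c(s,345,190,80,100,5.9);b=c(s,215,142,106,56,3.7)
b=cv2.copyMakeBorder(b,0,a.shape[0]-b.shape[0],0,0,cv2.BORDER_CONSTANT) 
o=np.hstack([a,b[:,:]]);print(o.shape)
cv2.imwrite("pics/c2.png",o[:600,:])
E
```

```text
(590, 864, 3)
```

```bash
python3 - <<'E'
import cv2,numpy as np
s=cv2.imread("pics/scene0.png")
def c(i,x0,y0,w,h,f):
    return cv2.resize(np.clip(i[y0:y0+h,x0:x0+w]*1.5,0,255).astype('uint8'),None,fx=f,fy=f,interpolation=cv2.INTER_CUBIC)
a=c(s,345,190,80,100,6);b=c(s,215,142,106,60,3)
b=cv2.copyMakeBorder(b,0,a.shape[0]-b.shape[0],0,0,cv2.BORDER_CONSTANT) 
o=np.hstack([a,b]);print(o.shape)
cv2.imwrite("pics/c2.png",o)
E
```

```text
(600, 798, 3)
```

View pics/c1.png

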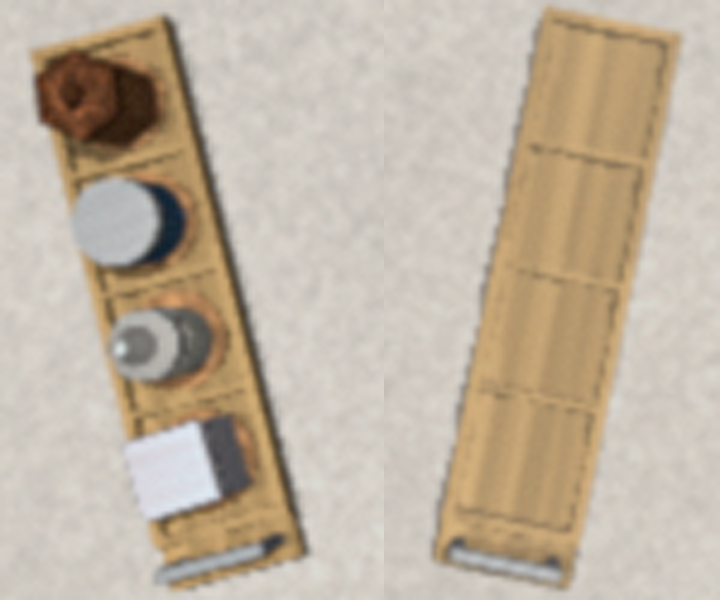

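View pics/c2.png

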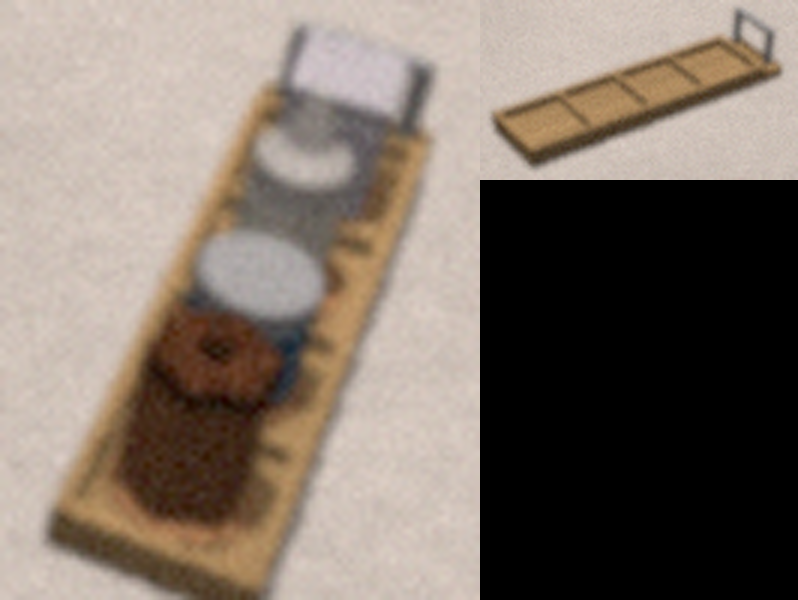

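Crops confirm the order from the handle: tin, glue, jar, hexbox, so the empty caddy should hold hexbox, jar, glue, tin going away from its handle. Rim corners, lids, the knob and the nozzle are readable in both views, so I'll triangulate them.

```bash
cat > h.py <<'E'
import numpy as np
from scipy.optimize import least_squares
from scipy.spatial.transform import Rotation as R
from cell import telemetry, vision, job, arm
CI={n:vision.camera_info(n) for n in("scene","top")}
def proj(n,P):
    c=CI[n];E=c["extrinsics"];p=(np.atleast_2d(P)-E[:3,3])@E[:3,:3];f=192/np.tan(np.radians(c["fov_y"]/2))
    return p[:,:2]/p[:,2:]*f+[c["cx"],c["cy"]]
def back(n,u,z):
    c=CI[n];E=c["extrinsics"];f=192/np.tan(np.radians(c["fov_y"]/2))
    u=np.atleast_2d(u);d=np.c_[(u-[c["cx"],c["cy"]])/f,np.ones(len(u))]@E[:3,:3].T
    return E[:3,3]+d*((z-E[2,3])/d[:,2])[:,None]
def tri(ut,us):
    r=least_squares(lambda P:np.r_[proj("top",P)[0]-ut,proj("scene",P)[0]-us],[.5,0,.05]);return r.x,np.sqrt(2*r.cost)
px=lambda q,x0,off,f:(np.array(q,float)-[x0,0]+.5)/f-.5+np.array(off)
tf=lambda q:px(q,0,(95,163),4.8); te=lambda q:px(q,384,(250,168),4.8)
sf=lambda q:px(q,0,(345,190),6); se=lambda q:px(q,480,(215,142),3)
# target pose -> row numbers from the current state: pos TCP, yaw of closing axis (tool y)
def go(p,yaw=None):
    s=telemetry.observe();M=R.from_rotvec(s["ee_rot"]);d=M.inv().apply(np.array(p)-s["position"])*100
    t=[0,0,0]
    if yaw is not None:
        best=None
        for k in(0,np.pi):
            a=yaw+k;y=np.array([np.cos(a),np.sin(a),0]);z=np.array([0,0,-1.]);T=R.from_matrix(np.c_[np.cross(y,z),y,z])
            v=(M.inv()*T).as_rotvec(degrees=True)
            if best is None or np.linalg.norm(v)<np.linalg.norm(best):best=v
        t=best
    return np.round(d,2),np.round(t,1)
E
python3 - <<'E'
from h import *
def fit(rt,rs,lab):
    L=[(134,36),(134,-36),(-158,-36),(-158,36)]
    def w(p):
        c,s=np.cos(p[2]),np.sin(p[2]);return np.array([[p[0]+(c*x-s*y)/1e3,p[1]+(s*x+c*y)/1e3,p[3]] for x,y in L])
    for tag,A in(("both",1),("top",0)):
        def f(p):
            r=[(proj("top",w(p))-rt)[~np.isnan(rt[:,0])].ravel()]
            if A:r.append((proj("scene",w(p))-rs)[~np.isnan(rs[:,0])].ravel())
            else:r.append([(p[3]-.02)*1e4])
            return np.concatenate(r)
        r=least_squares(f,[.5,0,0,.02]);print(lab,tag,np.round(r.x,4),np.round(r.fun,1))
n=(np.nan,np.nan)
# corner order: far end +y(left), far end -y(right), handle end -y, handle end +y ; in top pic +y is left
fit(tf([(32,50),(165,15),(305,555),(170,588)]),sf([n,(52,512),(262,90),(432,135)]) if 0 else sf([(268,590),(52,512),(262,90),(432,135)]),"full")
fit(te([(548,8),(680,36),(567,590),(435,560)]),se([(533,155),(495,120),(733,38),(780,70)]),"empty")
for k,a,b in(("jar",(116,222),(262,275)),("knob",(72,95),(218,345)),("glue",(120,348),(320,105)),
  ("tin",(176,470),(356,71))):print(k,np.round(tri(tf(a)[...],sf(b))[0],4),tri(tf(a),sf(b))[1])
P=back("top",tf([(125,445),(207,420),(222,497),(150,518)]),.072);print(np.round(P,4),P.mean(0))
for i in range(4):
    d=P[(i+1)%4]-P[i];print(np.degrees(np.arctan2(d[1],d[0])),np.linalg.norm(d))
E
```

```text
full both [0.5038 0.2057 0.2842 0.0143] [ 0.1  0.4 -0.3 -0.  -0.1  0.2  0.2  1.  -1.4  2.4 -0.2  1.4  0.4 -2.7
  0.5 -1.3]
full top [0.5049 0.2038 0.2828 0.02  ] [ 0.  -0.3 -0.2 -0.7 -0.   0.1  0.1  0.9 -0. ]
empty both [ 0.4992 -0.1913 -0.1894  0.0088] [-0.4  0.1  0.4 -0.   0.8  0.1 -0.3  0.3 -0.9  1.6 -1.1  0.3  1.6 -0.6
  0.8 -0.9]
empty top [ 0.4999 -0.1906 -0.1926  0.02  ] [-0.4 -0.6  0.7 -0.6  0.5  0.6 -0.8  0.6 -0. ]
jar [0.5325 0.2139 0.0625] 0.30493649159109676
knob [0.5949 0.2303 0.0815] 0.15102232777412242
glue [0.4725 0.1961 0.0977] 0.7502440542108787
tin [0.4098 0.1793 0.0702] 1.5357955894464215
[[0.4231 0.2022 0.072 ]
 [0.436  0.1619 0.072 ]
 [0.3986 0.1534 0.072 ]
 [0.3877 0.1887 0.072 ]] [0.41134925 0.17655843 0.072     ]
-72.3174083401891 0.04234192886218582
-167.20756712672025 0.038373547292356945
107.02143517423853 0.036968684550621085
20.86864302558521 0.037865808628405974
```

```bash
python3 - <<'E'
from h import *
print(go((.4731,.1957,.25),1.854))
print(R.from_rotvec(telemetry.observe()["ee_rot"]).as_matrix().round(3))
E
```

```text
(array([ 51.13, -65.19,  -0.11]), array([-0.1,  0. ,  3.2]))
[[ 0.943  0.332 -0.001]
 [ 0.332 -0.943  0.001]
 [-0.    -0.001 -1.   ]]
```

```bash
python3 -m creep '9.18 3 -4 0 0 0 0;9.18 6.5 -8 0 0 0 0;9.18 10 -13 0 0 0 0;9.18 13.5 -17.5 0 0 0 0;9.18 17 -22 0 0 0 0' 20
python3 -m creep '9.18 3.5 -4.5 0 0 0 0;9.18 7 -9 0 0 0 0;9.18 10.5 -13.5 0 0 0 0;9.18 14 -18 0 0 0 0;9.18 17.5 -22 0 0 0 0'
python3 -m creep '9.18 3.5 -4.5 0 0 0 1;9.18 7 -9 0 0 0 2;9.18 11 -14 0 0 0 3;9.18 14 -18 0 0 0 3.2;9.18 16 -20.5 0 0 0 3.2'
python3 -c "
from h import *
print(go((.4731,.1957,.15),1.854))"
```

```text
clock: 0.72
position: [0.2951, -0.3236, 0.2486]
ee_rot: [-3.097, -0.529, 0.0]
force: [0.8, 0.2, 0.3]
width: 1.001
gripper_force: 0.0
clock: 1.35
position: [0.3869, -0.058, 0.2488]
ee_rot: [3.096, 0.53, 0.0]
force: [1.4, -1.5, 0.3]
width: 1.003
gripper_force: 0.0
clock: 1.98
position: [0.4697, 0.1894, 0.2484]
ee_rot: [-3.109, -0.446, 0.001]
force: [0.2, -0.3, 0.5]
width: 1.002
gripper_force: 0.0
(array([ 0.51, -0.5 ,  9.84]), array([-0.1,  0. ,  0.1]))
```

```bash
python3 -m creep '9.18 0.5 -0.5 3 0 0 0;9.18 0.5 -0.5 7 0 0 0;9.18 0.5 -0.5 9.8 0 0 0;9.18 0.5 -0.5 9.8 0 0 0;9.18 0.5 -0.5 9.8 0 0 0'
python3 - <<'E'
from h import *
import cv2
print(go((.4731,.1957,.066),1.854))
s=vision.get_image("scene")[150:300,310:460,::-1];t=vision.get_image("top")[150:300,60:210,::-1]
o=np.hstack([cv2.resize(np.clip(i*1.6,0,255).astype('uint8'),None,fx=2.66,fy=2.66,interpolation=2) for i in(s,t)])
cv2.imwrite("pics/a1.png",o)
E
```

```text
clock: 2.6
position: [0.4735, 0.1932, 0.1516]
ee_rot: [-3.11, -0.443, -0.001]
force: [-0.0, 0.0, 0.1]
width: 1.001
gripper_force: 0.0
(array([ 0.02, -0.25,  8.56]), array([-0., -0., -0.]))
```

View pics/a1.png

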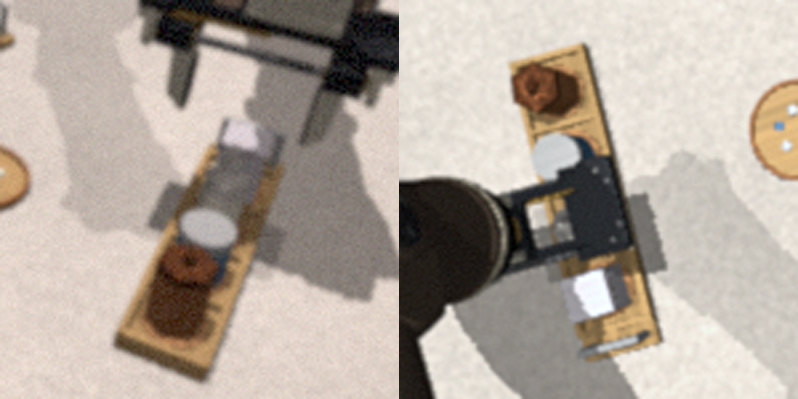

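The picture shows the open fingers straddling the row around the glue (scene crop ~(180,80) and (315,120)), aligned across the caddy. I'll descend and grip gently.

```bash
python3 -m creep '9.18 0 -0.25 2.5 0 0 0;9.18 0 -0.25 5 0 0 0;9.18 0 -0.25 7.5 0 0 0;9.18 0 -0.25 8.5 0 0 0;9.18 0 -0.25 8.5 0 0 0' 15
python3 -m creep '7 0 0 0 0 0 0;5.5 0 0 0 0 0 0;4.2 0 0 0 0 0 0;3 0 0 0 0 0 0;3 0 0 0 0 0 0' 15
python3 -m creep '3 0 0 0 0 0 0;3 0 0 0 0 0 0;3 0 0 0 0 0 0' 15
```

```text
clock: 3.32
position: [0.4726, 0.1953, 0.0661]
ee_rot: [3.11, 0.443, 0.0]
force: [-0.4, -0.3, -0.2]
width: 1.002
gripper_force: 0.0
clock: 3.95
position: [0.4724, 0.1952, 0.0658]
ee_rot: [3.11, 0.443, 0.0]
force: [0.8, -0.2, -0.7]
width: 0.507
gripper_force: 0.0
clock: 4.32
position: [0.4724, 0.1952, 0.0657]
ee_rot: [3.11, 0.443, -0.0]
force: [0.4, 0.9, 0.2]
width: 0.391
gripper_force: 15.0
```

Gripped (36 mm). Lift and plan the transfer.

```bash
python3 -m creep '3 0 0 -1 0 0 0;3 0 0 -3 0 0 0;3 0 0 -6 0 0 0;3 0 0 -9.5 0 0 0;3 0 0 -12.4 0 0 0'
python3 - <<'E'
from h import *
E0=np.array([.4996,-.191]);ye=-.192
for b in(-96,-32,32,96):print(b,(E0+b/1e3*np.array([np.cos(ye),np.sin(ye)])).round(4))
print(go((.531,-.1971,.19),1.379))
E
```

```text
clock: 4.95
position: [0.4723, 0.1955, 0.1917]
ee_rot: [-3.11, -0.443, -0.001]
force: [-0.0, 1.0, -1.9]
width: 0.387
gripper_force: 15.0
-96 [ 0.4054 -0.1727]
-32 [ 0.4682 -0.1849]
32 [ 0.531  -0.1971]
96 [ 0.5938 -0.2093]
(array([-5.33, 39.33,  0.15]), array([-0. , -0. , 27.2]))
```

```bash
python3 -m creep '3 -0.3 2 0 0 0 0;3 -0.9 6 0 0 0 0;3 -1.5 11 0 0 0 0;3 -2.1 16 0 0 0 0;3 -2.8 21 0 0 0 0'
python3 -m creep '3 -0.6 5 0 0 0 6;3 -1.2 10 0 0 0 13;3 -1.8 14 0 0 0 20;3 -2.3 17 0 0 0 26;3 -2.5 18.3 0 0 0 27.2'
python3 -m creep '3 0 0 0 0 0 0;3 0 0 0 0 0 0'
python3 - <<'E'
from h import *
import cv2
print(go((.531,-.1971,.085),1.379))
s=vision.get_image("scene")[100:250,200:350,::-1];t=vision.get_image("top")[150:300,210:360,::-1]
o=np.hstack([cv2.resize(np.clip(i*1.6,0,255).astype('uint8'),None,fx=2.66,fy=2.66,interpolation=2) for i in(s,t)])
cv2.imwrite("pics/a2.png",o)
E
```

```text
clock: 5.58
position: [0.5042, -0.0157, 0.1905]
ee_rot: [3.11, 0.443, 0.001]
force: [1.0, 0.0, -1.5]
width: 0.385
gripper_force: 15.0
clock: 6.2
position: [0.531, -0.1987, 0.1901]
ee_rot: [3.126, -0.305, 0.0]
force: [-0.3, 0.6, -1.1]
width: 0.388
gripper_force: 15.0
clock: 6.45
position: [0.5313, -0.195, 0.1898]
ee_rot: [-3.127, 0.295, 0.0]
force: [0.1, 0.6, -0.8]
width: 0.386
gripper_force: 15.0
(array([1.000e-02, 2.200e-01, 1.048e+01]), array([-0.1,  0. ,  0.2]))
```

View pics/a2.png

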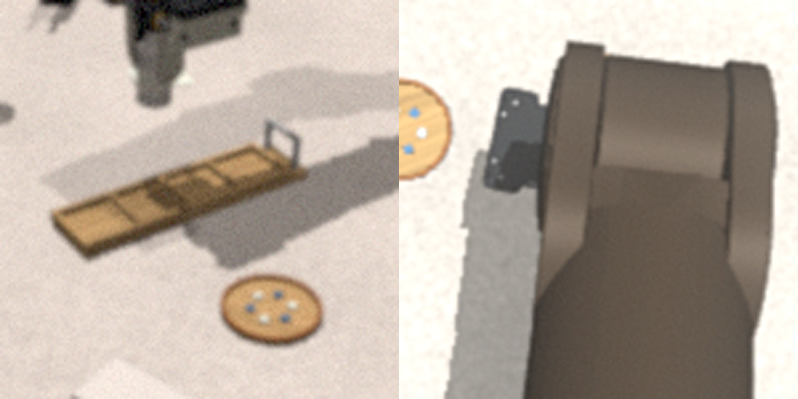

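The glue hangs upright under the fingers (scene crop ~(153,88)), above bay x=+32. I'll lower it slowly.

```bash
python3 -m creep '3 0 0.2 3 0 0 0;3 0 0.2 6 0 0 0;3 0 0.2 9 0 0 0;3 0 0.2 11 0 0 0;3 0 0.2 11.8 0 0 0'
python3 -m creep '3 0 0 0.2 0 0 0;3 0 0 0.3 0 0 0;3 0 0 0.4 0 0 0;3 0 0 0.5 0 0 0;3 0 0 0.5 0 0 0'
```

```text
clock: 7.18
position: [0.5303, -0.1978, 0.0708]
ee_rot: [-3.127, 0.298, 0.003]
force: [-0.4, -0.1, -0.7]
width: 0.387
gripper_force: 15.0
clock: 7.8
position: [0.5309, -0.199, 0.0669]
ee_rot: [3.127, -0.301, 0.0]
force: [0.7, 0.5, -1.0]
width: 0.386
gripper_force: 15.0
```

```bash
python3 -m creep '3 0 -0.1 0.1 0 0 0;3 0 -0.1 0.2 0 0 0;3 0 -0.1 0.2 0 0 0'
python3 -m creep '3 0 0 0.1 0 0 0;3 0 0 0.1 0 0 0;3 0 0 0.1 0 0 0'
```

```text
clock: 8.18
position: [0.531, -0.1978, 0.0646]
ee_rot: [-3.127, 0.301, 0.0]
force: [0.5, 0.1, -1.4]
width: 0.386
gripper_force: 15.0
clock: 8.55
position: [0.5311, -0.1979, 0.0638]
ee_rot: [3.127, -0.301, 0.0]
force: [-0.8, 0.0, -0.9]
width: 0.388
gripper_force: 15.0
```

```bash
python3 -m creep '3 0 0 0.05 0 0 0;3 0 0 0.05 0 0 0'
python3 -m creep '3 0 0 0.05 0 0 0;3 0 0 0.05 0 0 0'|grep -E 'pos|force:'
```

```text
clock: 8.8
position: [0.5312, -0.1979, 0.0636]
ee_rot: [3.127, -0.301, 0.001]
force: [-1.9, 0.1, 4.8]
width: 0.386
gripper_force: 15.0
position: [0.5312, -0.1981, 0.0635]
force: [-2.3, 0.4, 10.5]
gripper_force: 15.0
```

Floor contact at TCP z 0.0637, as predicted. Ease off and release.

```bash
python3 -m creep '3 0 0 -0.06 0 0 0;3 0 0 -0.06 0 0 0;3.9 0 0 -0.06 0 0 0;4.5 0 0 -0.06 0 0 0;6 0 0 -0.06 0 0 0'
python3 -m creep '8 0 0 0 0 0 0;9.18 0 0 0 0 0 0;9.18 0 0 -2 0 0 0;9.18 0 0 -6 0 0 0;9.18 0 0 -11 0 0 0'
python3 -c "
from h import *
print(go((.5335,.2135,.19),1.854))"
```

```text
clock: 9.68
position: [0.531, -0.1978, 0.0631]
ee_rot: [-3.127, 0.301, 0.0]
force: [0.2, -0.2, -0.1]
width: 0.554
gripper_force: 0.0
clock: 10.3
position: [0.5303, -0.1977, 0.1737]
ee_rot: [-3.127, 0.301, 0.003]
force: [1.2, -0.3, 0.1]
width: 0.998
gripper_force: 0.0
(array([ -7.52, -40.43,  -1.6 ]), array([ -0. ,   0.1, -27.2]))
```

```bash
python3 -m creep '9.18 -0.5 -3 -1 0 0 0;9.18 -1.5 -8 -1.6 0 0 0;9.18 -2.4 -13 -1.6 0 0 0;9.18 -3.3 -18 -1.6 0 0 0;9.18 -4.2 -23 -1.6 0 0 0'
python3 -m creep '9.18 -1 -5 0 0 0 -6;9.18 -2 -10 0 0 0 -13;9.18 -2.8 -14 0 0 0 -20;9.18 -3.2 -17 0 0 0 -27.2;9.18 -3.3 -17.4 0 0 0 -27.2'
python3 -m creep '9.18 0 0 0 0 0 0;9.18 0 0 0 0 0 0'
python3 -c "
from h import *
print(go((.533,.2137,.053),1.854))
import cv2
P=vision.get_image('scene')[150:300,310:460,::-1];t=vision.get_image('top')[150:300,210:360,::-1]
cv2.imwrite('pics/a3.png',np.hstack([cv2.resize(np.clip(i*1.6,0,255).astype('uint8'),None,fx=2.66,fy=2.66,interpolation=2) for i in(P,t)]))"
```

```text
clock: 10.92
position: [0.5335, 0.0374, 0.1895]
ee_rot: [3.127, -0.301, 0.001]
force: [0.4, -0.1, -0.1]
width: 1.001
gripper_force: 0.0
clock: 11.55
position: [0.5338, 0.2157, 0.1893]
ee_rot: [-3.108, -0.45, 0.0]
force: [-0.1, -0.7, -0.2]
width: 1.0
gripper_force: 0.0
clock: 11.8
position: [0.5347, 0.2114, 0.1892]
ee_rot: [3.11, 0.439, -0.0]
force: [0.8, 0.9, -0.3]
width: 1.002
gripper_force: 0.0
(array([-0.09, -0.28, 13.62]), array([ 0.1,  0. , -0.2]))
```

View pics/a3.png

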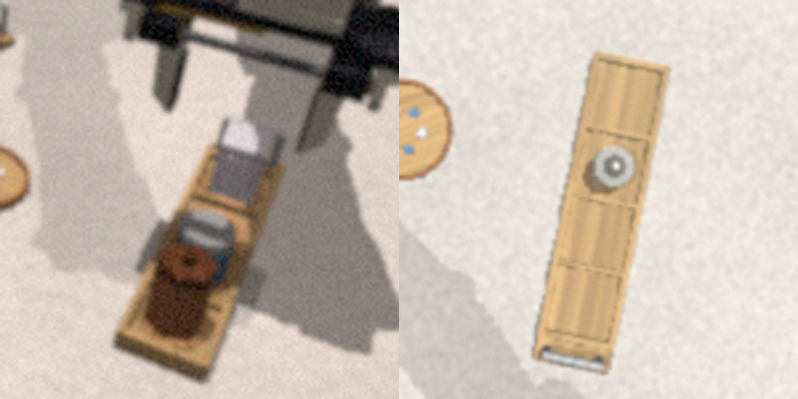

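The glue stands upright in the second bay from the far end (top crop ~(613,165)). The fingers are above the jar. Now pick the jar.

```bash
python3 -m creep '9.18 -0.1 -0.25 3 0 0 0;9.18 -0.1 -0.25 7 0 0 0;9.18 -0.1 -0.25 10.5 0 0 0;9.18 -0.1 -0.25 13 0 0 0;9.18 -0.1 -0.25 13.6 0 0 0' 20
python3 -m creep '7 0 0 0 0 0 0;5.5 0 0 0 0 0 0;4.6 0 0 0 0 0 0;3.5 0 0 0 0 0 0;3.5 0 0 0 0 0 0'|tail -3
python3 -m creep '3.5 0 0 0 0 0 0;3.5 0 0 0 0 0 0'
python3 -m creep '3.5 0 0 -1 0 0 0;3.5 0 0 -3 0 0 0;3.5 0 0 -6 0 0 0;3.5 0 0 -10 0 0 0;3.5 0 0 -13.7 0 0 0'
python3 -c "
from h import *
print(go((.4682,-.1849,.19),1.379))"
```

```text
clock: 12.52
position: [0.5321, 0.2139, 0.0519]
ee_rot: [3.109, 0.441, -0.004]
force: [0.3, 0.7, 0.0]
width: 1.003
gripper_force: 0.0
force: [0.9, -1.4, 0.8]
width: 0.505
gripper_force: 0.3
clock: 13.4
position: [0.5329, 0.215, 0.0535]
ee_rot: [3.11, 0.443, 0.0]
force: [-0.9, -1.1, 4.1]
width: 0.475
gripper_force: 20.0
clock: 14.02
position: [0.5325, 0.2153, 0.192]
ee_rot: [-3.11, -0.443, 0.0]
force: [0.1, 0.1, -1.9]
width: 0.479
gripper_force: 20.0
(array([-17.35,  36.63,   0.19]), array([-0. ,  0. , 27.2]))
```

```bash
python3 -m creep '3.5 -1 2 0 0 0 0;3.5 -3 6 0 0 0 0;3.5 -5 11 0 0 0 0;3.5 -7.5 16 0 0 0 0;3.5 -10 21 0 0 0 0'
python3 -m creep '3.5 -2.5 5 0 0 0 6;3.5 -4.8 10 0 0 0 13;3.5 -6.5 13.5 0 0 0 20;3.5 -7.2 15.2 0 0 0 26;3.5 -7.35 15.6 0 0 0 27.2'|grep pos
python3 -m creep '3.5 0 0 0 0 0 0;3.5 0 0 0 0 0 0'
python3 -c "
from h import *
print(go((.4682,-.1849,.0515),1.379))"
```

```text
clock: 14.65
position: [0.4948, -0.0159, 0.1908]
ee_rot: [-3.11, -0.444, -0.001]
force: [0.5, -0.3, -1.3]
width: 0.474
gripper_force: 20.0
position: [0.468, -0.1858, 0.1906]
clock: 15.52
position: [0.4686, -0.1834, 0.1904]
ee_rot: [-3.127, 0.296, -0.0]
force: [-0.6, 0.5, -1.6]
width: 0.48
gripper_force: 20.0
(array([-1.000e-02,  1.600e-01,  1.389e+01]), array([-0. , -0. ,  0.2]))
```

```bash
python3 -m creep '3.5 0 0.1 3.5 0 0 0;3.5 0 0.1 7 0 0 0;3.5 0 0.1 10 0 0 0;3.5 0 0.1 12.5 0 0 0;3.5 0 0.1 13 0 0 0'|grep -E 'pos|force:'
python3 -m creep '3.5 0 0 0.2 0 0 0;3.5 0 0 0.4 0 0 0;3.5 0 0 0.5 0 0 0;3.5 0 0 0.6 0 0 0;3.5 0 0 0.6 0 0 0'
```

```text
position: [0.4674, -0.1845, 0.0591]
force: [0.3, 0.1, -1.1]
gripper_force: 20.0
clock: 16.77
position: [0.4681, -0.1858, 0.0545]
ee_rot: [3.127, -0.301, 0.0]
force: [0.9, 1.2, -1.3]
width: 0.481
gripper_force: 20.0
```

```bash
python3 -m creep '3.5 0 0 0.1 0 0 0;3.5 0 0 0.2 0 0 0;3.5 0 0 0.2 0 0 0'|grep -E 'pos|force:'
python3 -m creep '3.5 0 0 0.05 0 0 0;3.5 0 0 0.05 0 0 0'|grep -E 'pos|force:'
python3 -m creep '3.5 0 0 0.05 0 0 0;3.5 0 0 0.05 0 0 0'|grep -E 'pos|force:'
```

```text
position: [0.468, -0.1857, 0.0522]
force: [-0.9, -0.4, -1.4]
gripper_force: 20.0
position: [0.4681, -0.1857, 0.0518]
force: [-0.5, -0.4, -3.0]
gripper_force: 20.0
position: [0.4681, -0.1857, 0.0515]
force: [-0.7, 0.4, 0.9]
gripper_force: 20.0
```

```bash
python3 -m creep '3.5 0 0 0.03 0 0 0;3.5 0 0 0.03 0 0 0'|grep -E 'pos|force:'
```

```text
position: [0.4682, -0.1858, 0.0514]
force: [-1.9, 0.8, 7.7]
gripper_force: 20.0
```

```bash
python3 -m creep '3.5 0 0 -0.04 0 0 0;3.5 0 0 -0.04 0 0 0;4.7 0 0 -0.04 0 0 0;5.5 0 0 -0.04 0 0 0;7 0 0 -0.04 0 0 0'|grep -E 'pos|force:'
python3 -m creep '8 0 0 0 0 0 0;9.18 0 0 0 0 0 0;9.18 0 0 -2 0 0 0;9.18 0 0 -7 0 0 0;9.18 0 0 -13 0 0 0'|grep -E 'pos|force:'
python3 -c "
from h import *
print(go((.5955,.2308,.19),1.854))
import cv2
t=vision.get_image('top')[155:210,92:147,::-1]
cv2.imwrite('pics/a4.png',cv2.resize(np.clip(t*1.6,0,255).astype('uint8'),None,fx=8,fy=8,interpolation=2))"
```

```text
position: [0.4682, -0.1858, 0.0514]
force: [0.2, -0.5, -0.6]
gripper_force: 0.0
position: [0.4673, -0.1855, 0.1821]
force: [0.9, 0.2, -0.0]
gripper_force: 0.0
(array([  4.65, -43.31,  -0.77]), array([ -0.1,   0.1, -27.2]))
```

View pics/a4.png

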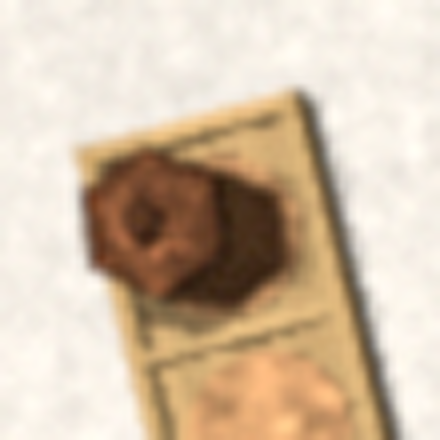

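The hexbox top has corners at about crop (145,150), (212,180), (218,245), (165,300), (97,268) and (85,195). It's turned about -7° relative to the caddy.

```bash
python3 -c "
from h import *
q=np.array([(145,150),(212,180),(218,245),(165,300),(97,268),(85,195)])
P=back('top',(q+.5)/8-.5+[92,155],.078);print(P.mean(0));c=(P-P.mean(0))[:,:2];a=np.arctan2(c[:,1],c[:,0]);print(np.degrees(np.angle(np.exp(6j*a).mean())/6), np.linalg.norm(c,axis=1))
print(go((.5955,.2308,.19),1.734))"
python3 -m creep '9.18 0.3 -3 -0.8 0 0 0;9.18 0.9 -8 -0.8 0 0 0;9.18 1.5 -13.5 -0.8 0 0 0;9.18 2 -19 -0.8 0 0 0;9.18 2.6 -24.5 -0.8 0 0 0'|grep pos
python3 -m creep '9.18 0.5 -5 0 0 0 -6;9.18 1 -10 0 0 0 -12;9.18 1.6 -15 0 0 0 -18;9.18 2 -18.3 0 0 0 -20.3;9.18 2.05 -18.8 0 0 0 -20.3'|grep pos
python3 -m creep '9.18 0 0 0 0 0 0;9.18 0 0 0 0 0 0'|grep pos
python3 -c "
from h import *
print(go((.5955,.2308,.055),1.734))"
```

```text
[0.59491596 0.22907934 0.078     ]
9.368023696754088 [0.02191985 0.02143311 0.02047532 0.02319025 0.02138717 0.02236676]
(array([  4.28, -43.29,   0.  ]), array([  0.1,  -0.5, -20.3]))
position: [0.5407, 0.0514, 0.1895]
position: [0.596, 0.2335, 0.189]
position: [0.5964, 0.2287, 0.1893]
(array([-0.05, -0.24, 13.43]), array([ 0.1,  0. , -0.2]))
```

```bash
python3 -m creep '9.18 -0.1 -0.15 3 0 0 0;9.18 -0.1 -0.15 7 0 0 0;9.18 -0.1 -0.15 10.5 0 0 0;9.18 -0.1 -0.15 13 0 0 0;9.18 -0.1 -0.15 13.4 0 0 0' 15|grep -E 'pos|force:'
python3 -m creep '7 0 0 0 0 0 0;5.5 0 0 0 0 0 0;4.2 0 0 0 0 0 0;3.2 0 0 0 0 0 0;3.2 0 0 0 0 0 0'|tail -3
python3 -m creep '3.2 0 0 0 0 0 0;3.2 0 0 0 0 0 0;3.2 0 0 0 0 0 0'
python3 -m creep '3.2 0 0 -1 0 0 0;3.2 0 0 -3 0 0 0;3.2 0 0 -6 0 0 0;3.2 0 0 -10 0 0 0;3.2 0 0 -13.5 0 0 0'
python3 -c "
from h import *
print(go((.4054,-.1727,.19),1.379))"
```

```text
position: [0.5942, 0.2298, 0.0539]
force: [1.1, -1.0, 0.7]
gripper_force: 0.0
force: [-0.0, 0.3, -0.1]
width: 0.504
gripper_force: 0.0
clock: 22.32
position: [0.5952, 0.2317, 0.0555]
ee_rot: [3.131, 0.255, 0.0]
force: [0.5, -0.1, 2.9]
width: 0.434
gripper_force: 15.0
clock: 22.95
position: [0.5952, 0.2322, 0.1935]
ee_rot: [-3.13, -0.255, -0.003]
force: [0.7, 0.7, -0.8]
width: 0.435
gripper_force: 15.0
(array([-25.29,  36.88,   0.28]), array([-0.1, -0.1, 20.3]))
```

```bash
python3 -m creep '3.2 -1.4 2 0 0 0 0;3.2 -4.5 6.5 0 0 0 0;3.2 -8 11.5 0 0 0 0;3.2 -11 16 0 0 0 0;3.2 -14 20.5 0 0 0 0'|grep -E 'pos'
python3 -m creep '3.2 -3 4.5 0 0 0 5;3.2 -6 9 0 0 0 10;3.2 -9 13.2 0 0 0 15;3.2 -11 15.9 0 0 0 19;3.2 -11.3 16.4 0 0 0 20.3'|grep -E 'pos'
python3 -m creep '3.2 0 0 0 0 0 0;3.2 0 0 0 0 0 0'
python3 -c "
from h import *
print(go((.4054,-.1727,.0535),1.379))"
```

```text
position: [0.4895, 0.0055, 0.1919]
position: [0.4042, -0.1753, 0.1916]
clock: 24.45
position: [0.406, -0.172, 0.1909]
ee_rot: [-3.127, 0.296, -0.001]
force: [-0.6, 0.1, -2.0]
width: 0.432
gripper_force: 15.0
(array([-0.06,  0.08, 13.74]), array([-0. , -0.1,  0.2]))
```

```bash
python3 -m creep '3.2 0 0.05 3.5 0 0 0;3.2 0 0.05 7 0 0 0;3.2 0 0.05 10 0 0 0;3.2 0 0.05 12.4 0 0 0;3.2 0 0.05 12.9 0 0 0'|grep -E 'pos|force:'
python3 -m creep '3.2 0 0 0.2 0 0 0;3.2 0 0 0.4 0 0 0;3.2 0 0 0.5 0 0 0;3.2 0 0 0.6 0 0 0;3.2 0 0 0.6 0 0 0'|grep -E 'pos|force:'
python3 -m creep '3.2 0 0 0.05 0 0 0;3.2 0 0 0.05 0 0 0'
```

```text
position: [0.4048, -0.1724, 0.0603]
force: [0.0, 0.4, -0.8]
gripper_force: 15.0
position: [0.4051, -0.1739, 0.0556]
force: [-0.3, 0.3, -0.2]
gripper_force: 15.0
clock: 25.95
position: [0.405, -0.1738, 0.0549]
ee_rot: [3.127, -0.301, 0.0]
force: [0.4, -0.9, -1.2]
width: 0.436
gripper_force: 15.0
```

```bash
python3 -m creep '3.2 0 0 0.05 0 0 0;3.2 0 0 0.1 0 0 0;3.2 0 0 0.1 0 0 0'|grep -E 'pos|force:'
python3 -m creep '3.2 0 0 0.03 0 0 0;3.2 0 0 0.03 0 0 0'|grep -E 'pos|force:'
python3 -m creep '3.2 0 0 0.03 0 0 0;3.2 0 0 0.03 0 0 0'|grep -E 'pos|force:'
```

```text
position: [0.405, -0.1738, 0.0539]
force: [-0.0, -0.8, -1.6]
gripper_force: 15.0
position: [0.405, -0.1738, 0.0536]
force: [-0.8, 0.2, -1.3]
gripper_force: 15.0
position: [0.405, -0.1738, 0.0534]
force: [-0.1, 0.4, 0.7]
gripper_force: 15.0
```

```bash
python3 -m creep '3.2 0 0 0.03 0 0 0;3.2 0 0 0.03 0 0 0'|grep -E 'pos|force:'
```

```text
position: [0.405, -0.1738, 0.0534]
force: [-3.0, 0.5, 7.3]
gripper_force: 15.0
```

```bash
python3 -m creep '3.2 0 0 -0.04 0 0 0;3.2 0 0 -0.04 0 0 0;4.3 0 0 -0.04 0 0 0;5.2 0 0 -0.04 0 0 0;7 0 0 -0.04 0 0 0'|grep -E 'pos|force:'
python3 -m creep '8 0 0 0 0 0 0;9.18 0 0 0 0 0 0;9.18 0 0 -2 0 0 0;9.18 0 0 -7 0 0 0;9.18 0 0 -13 0 0 0'|grep -E 'pos|force:'
python3 -c "
from h import *
print(go((.411,.1768,.19),1.867))
import cv2
s=vision.get_image('scene')[140:290,205:425,::-1];t=vision.get_image('top')[150:300,90:320,::-1]
f=lambda i,k:cv2.resize(np.clip(i*1.6,0,255).astype('uint8'),None,fx=k,fy=k,interpolation=2)
cv2.imwrite('pics/a5.png',f(t,3.4))"
```

```text
position: [0.405, -0.1738, 0.0534]
force: [-0.8, 0.2, 0.1]
gripper_force: 0.0
position: [0.4042, -0.1735, 0.1843]
force: [1.0, -1.5, -0.3]
gripper_force: 0.0
(array([ -6.01, -34.51,  -0.53]), array([ -0.1,   0.1, -28. ]))
```

View pics/a5.png

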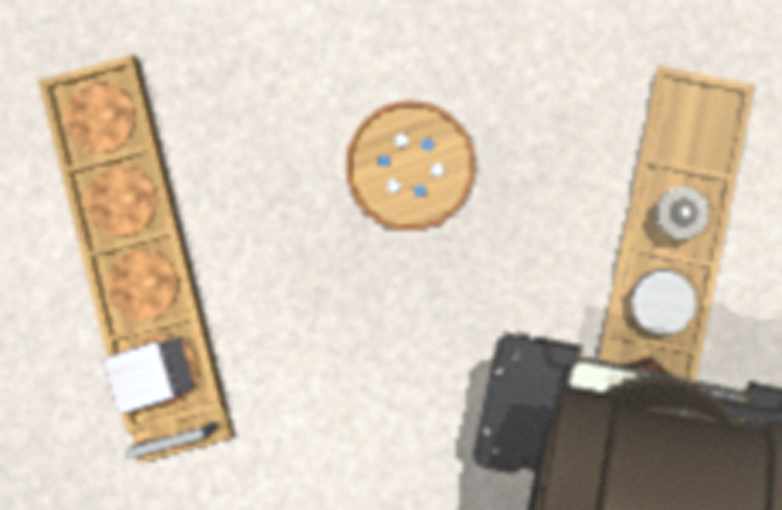

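Glue and jar stand centred in bays +32 and -32. The tin (crop ~(145,377)) is nearly aligned with the caddy. Now fetch the tin.

```bash
python3 -m creep '9.18 -0.5 -3 -0.5 0 0 0;9.18 -1.4 -8 -0.5 0 0 0;9.18 -2.2 -12.5 -0.5 0 0 0;9.18 -3 -17 -0.5 0 0 0;9.18 -3.5 -20 -0.5 0 0 0'|grep pos
python3 -m creep '9.18 -0.7 -4 0 0 0 -7;9.18 -1.4 -8 0 0 0 -14;9.18 -2 -12 0 0 0 -21;9.18 -2.4 -14.2 0 0 0 -27;9.18 -2.5 -14.5 0 0 0 -28'|grep pos
python3 -m creep '9.18 0 0 0 0 0 0;9.18 0 0 0 0 0 0'|grep pos
python3 -c "
from h import *
print(go((.411,.1768,.055),1.867))"
```

```text
position: [0.4085, 0.0313, 0.1884]
position: [0.4116, 0.1778, 0.1882]
position: [0.4119, 0.1751, 0.1882]
(array([-0.03, -0.2 , 13.32]), array([ 0. ,  0. , -0.1]))
```

```bash
python3 -m creep '9.18 0 -0.15 3 0 0 0;9.18 0 -0.15 7 0 0 0;9.18 0 -0.15 10.5 0 0 0;9.18 0 -0.15 12.8 0 0 0;9.18 0 -0.15 13.3 0 0 0' 20|grep -E 'pos|force:'
python3 -m creep '7 0 0 0 0 0 0;5.5 0 0 0 0 0 0;4.2 0 0 0 0 0 0;3.2 0 0 0 0 0 0;3.2 0 0 0 0 0 0'|tail -3
python3 -m creep '3.2 0 0 0 0 0 0;3.2 0 0 0 0 0 0;3.2 0 0 0 0 0 0'
python3 -m creep '3.2 0 0 -1 0 0 0;3.2 0 0 -3 0 0 0;3.2 0 0 -6 0 0 0;3.2 0 0 -10 0 0 0;3.2 0 0 -13.5 0 0 0'
python3 -c "
from h import *
print(go((.5938,-.2093,.19),1.379))"
```

```text
position: [0.4109, 0.1765, 0.0544]
force: [0.4, -0.8, 0.1]
gripper_force: 0.0
force: [-0.1, -0.3, -0.5]
width: 0.508
gripper_force: 0.0
clock: 31.55
position: [0.4115, 0.1779, 0.0555]
ee_rot: [-3.107, -0.465, -0.0]
force: [0.0, 0.1, 2.5]
width: 0.437
gripper_force: 19.9
clock: 32.17
position: [0.4111, 0.1777, 0.1921]
ee_rot: [-3.107, -0.465, 0.0]
force: [1.2, 0.0, -1.9]
width: 0.437
gripper_force: 19.9
(array([ 6.14, 42.36,  0.21]), array([-0.,  0., 28.]))
```

```bash
python3 -m creep '3.2 0.3 2 0 0 0 0;3.2 0.9 6.5 0 0 0 0;3.2 1.6 11.5 0 0 0 0;3.2 2.4 17 0 0 0 0;3.2 3.2 22.5 0 0 0 0'|grep -E 'pos'
python3 -m creep '3.2 0.7 5 0 0 0 6;3.2 1.4 10 0 0 0 13;3.2 2.2 15 0 0 0 20;3.2 2.8 19 0 0 0 27;3.2 2.95 19.8 0 0 0 28'|grep -E 'pos'
python3 -m creep '3.2 0 0 0 0 0 0;3.2 0 0 0 0 0 0'
python3 -c "
from h import *
print(go((.5938,-.2093,.0535),1.379))"
```

```text
position: [0.5081, -0.0297, 0.191]
position: [0.594, -0.2122, 0.1903]
clock: 33.67
position: [0.5936, -0.207, 0.1906]
ee_rot: [-3.127, 0.296, 0.001]
force: [-0.4, 0.1, -1.5]
width: 0.44
gripper_force: 19.9
(array([ 0.07,  0.24, 13.71]), array([-0.1,  0. ,  0.2]))
```

```bash
python3 -m creep '3.2 0 0.15 3.5 0 0 0;3.2 0 0.15 7 0 0 0;3.2 0 0.15 10 0 0 0;3.2 0 0.15 12.4 0 0 0;3.2 0 0.15 12.9 0 0 0'|grep -E 'pos|force:'
python3 -m creep '3.2 0 0 0.2 0 0 0;3.2 0 0 0.4 0 0 0;3.2 0 0 0.5 0 0 0;3.2 0 0 0.6 0 0 0;3.2 0 0 0.6 0 0 0'|grep -E 'pos|force:'
python3 -m creep '3.2 0 0 0.05 0 0 0;3.2 0 0 0.1 0 0 0;3.2 0 0 0.1 0 0 0'|grep -E 'pos|force:'
```

```text
position: [0.5925, -0.2087, 0.0603]
force: [-0.4, 0.1, -1.1]
gripper_force: 19.9
position: [0.5937, -0.2103, 0.0555]
force: [-0.0, 0.5, -1.8]
gripper_force: 19.9
position: [0.5937, -0.2102, 0.0544]
force: [0.9, -0.6, -1.7]
gripper_force: 19.9
```

```bash
python3 -m creep '3.2 0 0 0.03 0 0 0;3.2 0 0 0.06 0 0 0;3.2 0 0 0.06 0 0 0'|grep -E 'pos|force:'
python3 -m creep '3.2 0 0 0.03 0 0 0;3.2 0 0 0.03 0 0 0'|grep -E 'pos|force:'
```

```text
position: [0.5937, -0.2102, 0.0538]
force: [-0.5, -0.3, -1.7]
gripper_force: 19.9
position: [0.5938, -0.2102, 0.0536]
force: [-0.3, 0.8, -1.1]
gripper_force: 19.9
```

```bash
python3 -m creep '3.2 0 0 0.03 0 0 0;3.2 0 0 0.03 0 0 0'|grep -E 'pos|force:'
python3 -m creep '3.2 0 0 0.03 0 0 0;3.2 0 0 0.03 0 0 0'|grep -E 'pos|force:'
```

```text
position: [0.5938, -0.2102, 0.0536]
force: [-2.3, 0.7, 3.4]
gripper_force: 19.9
position: [0.5938, -0.2102, 0.0535]
force: [-2.0, 0.7, 6.6]
gripper_force: 19.9
```

```bash
python3 -m creep '3.2 0 0 -0.04 0 0 0;3.2 0 0 -0.04 0 0 0;4.3 0 0 -0.04 0 0 0;5.2 0 0 -0.04 0 0 0;7 0 0 -0.04 0 0 0'|grep -E 'pos|force:'
python3 -m creep '8 0 0 0 0 0 0;9.18 0 0 0 0 0 0;9.18 0 0 -2 0 0 0;9.18 0 0 -7 0 0 0;9.18 0 0 -13 0 0 0'|grep -E 'pos|force:'
python3 -m creep '9.18 -2 -4 -2 0 0 0;9.18 -4 -9 -4 0 0 0;9.18 -6 -15 -6 0 0 0;9.18 -8 -21 -6 0 0 0;9.18 -10 -27 -6 0 0 0'|grep pos
python3 -m creep '9.18 0 -4 0 0 0 0;9.18 0 -8 0 0 0 0;9.18 0 -8 0 0 0 0;9.18 0 -8 0 0 0 0'|grep pos
python3 -c "
from h import *
import cv2
s=vision.get_image('scene')[110:270,205:345,::-1];t=vision.get_image('top')[155:305,240:340,::-1]
f=lambda i,w:cv2.resize(np.clip(i*1.6,0,255).astype('uint8'),(w,500),interpolation=2)
cv2.imwrite('pics/a6.png',np.hstack([f(s,438),f(t,333)]))
s=vision.get_image('scene')[:,:,::-1];cv2.imwrite('pics/a7.png',np.clip(s*1.5,0,255))"
```

```text
position: [0.5937, -0.2103, 0.0531]
force: [-0.9, -0.2, 0.6]
gripper_force: 0.0
position: [0.5932, -0.21, 0.1854]
force: [1.4, -0.1, -0.3]
gripper_force: 0.0
position: [0.5475, 0.0708, 0.2455]
position: [0.563, 0.1467, 0.2441][ WARN:0@3.129] global loadsave.cpp:1063 imwrite_ Unsupported depth image for selected encoder is fallbacked to CV_8U.
```

View pics/a6.png

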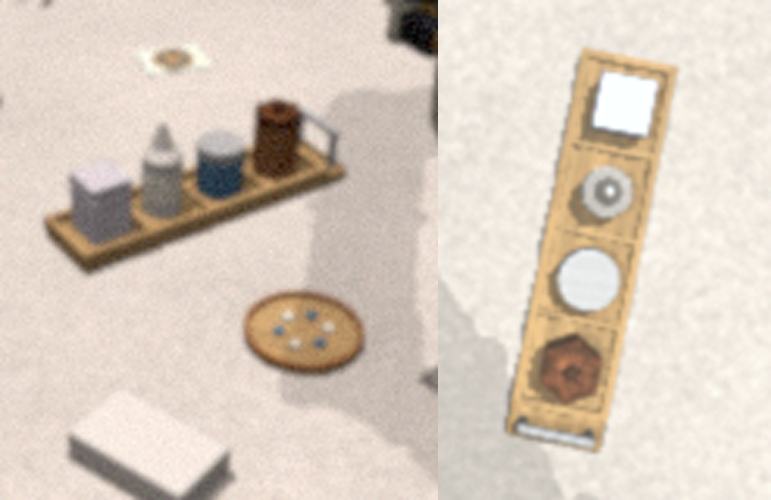

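View pics/a7.png

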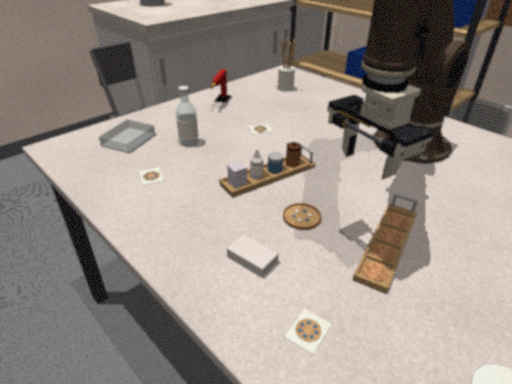

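All four stand upright in their own bays: hexbox by the handle (top crop ~(570,368)), then jar (588,280), glue (607,190) and tin (625,103). The coaster, foam block and bottle haven't moved, and the arm is clear.

```bash
python3 -c "
from cell import job
print(job.sign_off())"
```

```text
the job is handed in; nothing more can be done
None
```

Job handed in: going away from the loop handle, the empty caddy now holds hexbox, jar, glue and tin, the reverse of the full caddy; all four stand upright and were set down gently, and the coaster, foam block and water bottle were not moved.

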